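# Roll the rolling pin to its parking strip

### The job

Clear the working end of the pastry board: push on the upper half of the rolling pin with the fingertips so that it rolls gently along the board, and let it come to rest on the dark inlaid strip, lying square along the strip with its barrel wholly over it as seen from above. Only roll it: do not lift it, drag it along without turning or push it below its mid-height, and leave the other kitchen things where they are.

Things in the scene. Friction and masses are not known exactly. Their poses are not given: they have to be found in the camera images.
- pin: rolling pin: barrel 72 mm across, 240 long; grips 28 thick, 54 long (370 overall), 0.5-0.9 kg. Origin mid-barrel on its axis, 56 mm above the worktop; x along the pin; y, z turn as it rolls (z up at start). Floured: friction about 0.22; rolls on about 7 mm when let go at 50 mm/s. Fingers pushing level from behind, 10-20 mm above its axis, roll it ahead of them. Starts square to the board within 4 degrees.
- strip: dark wood strip inlaid flush across the pale pastry board, 355 mm long and 100 mm wide, flat (no step). Origin at its middle, on the board's top face, 20 mm above the worktop; x along the strip (the way the pin must lie), y across it (the way the pin rolls), z up. Fixed, in the left or right half of the board; the pin starts 160 to 300 mm away in the other half.
- board: pale wooden pastry board fixed on the worktop, 360 mm (x) by 600 mm (y) by 20 mm thick; origin at the centre of its underside, on the worktop, z up. Its top face is 20 mm above the worktop.
- cutter: steel pastry-cutter ring, 50 mm across, 25 mm high, loose, on one end of the board near a corner; origin at the centre of its underside. Not to be disturbed.
- salt: small glass salt jar, 40 mm across, 50 mm high, loose, on the other end of the board near the opposite corner; origin at the centre of its underside. Not to be disturbed.
- tin: food tin standing on the worktop left of the board, 74 mm across, 110 mm high; origin at the centre of its underside. Not to be disturbed.
- mug: white mug on the worktop left of the board, 80 mm across, 90 mm high; origin at the centre of its underside. Not to be disturbed.
- bowl: white bowl on the worktop right of the board, 130 mm across, 55 mm high; origin at the centre of its underside. Not to be disturbed.
- mill: dark wooden pepper mill standing right of the board, 54 mm across, 165 mm high; origin at the centre of its underside. Not to be disturbed.
- spatula: spatula lying on the worktop along the board's far side; origin under its middle, x along it. Not to be disturbed.

How it is judged (in metres and radians):
On the way, in this order (a step that is already met when the one before it is completed fails the run):
1. the pin has rolled a quarter turn (angle between pin's own z axis and vertical above 1.3 rad), for 0.05 s.
2. the pin has rolled half a turn (angle between pin's own z axis and vertical above 2.4 rad), for 0.05 s.
3. the pin lies over the strip (horizontal distance between pin and strip below 0.04 m and y of pin in the frame of strip between -0.016 and 0.016 m and angle between the x axis of pin and the x axis of strip, either way round below 0.12 rad and height (world z) of pin between 0.052 and 0.06 m), for 0.2 s.
At the end, for the whole second after the job is handed in: The pin is at rest on the board, its axis within 16 mm of the strip's centre line and within 0.12 rad (7 degrees) of parallel to it, its middle within 40 mm of the strip's middle (all of step 3 and linear speed of pin below 0.01 m/s); the robot touches nothing.
It fails at once if the pin is lifted off the board or falls off it (height (world z) of pin above 0.066 m or height (world z) of pin below 0.048 m).
It fails at once if the pin is thrown (faster than 0.3 m/s) (linear speed of pin above 0.3 m/s).
It fails at once if the fingers push the pin below its mid-height (contact force between the fingers and pin above 0.5 N and height (world z) of the grasp point below 0.068 m).
It fails at once if the pin is pressed hard (over 40 N) (contact force between the fingers and pin above 40 N).
It fails at once if another kitchen thing is moved by more than 20 mm (distance of any of cutter, salt, tin, mug, bowl, mill, spatula from where it was at the start of the episode above 0.02 m).
It also fails if it takes over 51 s, if anything falls off the work surface, if the arm or the gripper's body presses on something with over 40 N, if the wrist force passes 120 N, or if a joint passes its speed limit or range.

### The arm

A 6-joint arm with a two-finger parallel gripper is mounted at the origin on the work surface. World frame = base frame: x ahead of the robot, y to its left, z up, the work surface at z = 0. Lengths are in mm, angles in rad, forces in N, time in s.
With the tool pointing down it reaches from about 250 to 775 mm from the base axis. Payload 4 kg.
Tool frame: the origin (TCP) lies on the centre line of the jaws, within the pads' length; the fingertips stand 17 mm ahead of it and the grasp point (between the pads) lies 2 mm behind it; z points along the fingers, y is the direction in which the jaws open and shut (so a half turn about z gives the same grasp; the last joint's range is limited). The gripper opens to 94 mm and grips with 3 to 60 N. Pads are 16 mm wide; open, the fingers measure 119 mm over their backs; the gripper's body (75 mm by 177 mm) begins 78 mm behind the grasp point.
Start: joints at [-1.33, 0.087, 1.371, -0, 1.684, -0.103], TCP at [185.385, -517.833, 222.506] pointing down, gripper open.
Joint ranges: [-3.1, 3.1], [-0.76, 2.03], [0.27, 2.55], [-1.08, 4.22], [0.17, 2.65], [-2.57, 2.57]. Speed limits (rad/s): [2.79, 2.79, 3.14, 3.14, 3.14, 3.14].

### API

Orientations are given as a unit quaternion [x, y, z, w].
In Python, from workcell import * gives the robot as it stands. The module is installed in compiled form; this text tells all that it offers.
- The arm moves only by the tool play_rows, never from a script. Its argument "moves" is a list of rows, each a list of 3 entries, a list of its own where there are three numbers: the opening, from 0 (shut) to 1 (fully open), then the shift along the tool's x, y, z in m, then the turn, a rotation vector about the tool's x, y, z in rad. A call has 1 to 20 rows; each row is the pose to reach, as a shift and turn from the pose commanded when the call began, along the tool's axes at that moment; what a row does not reach only later rows make up. A row lasts 1/12 s, in which the tool goes at most 41.7 mm and 7.16 degrees, less where a joint would pass 70% of its speed; a pose out of reach is approached as far as the arm can. A call with a gripper value outside its range is refused whole. The fingers move at their own pace and stop on an object; the grip force is fixed at half the most. Time passes only in rows, so rows that repeat a pose let the fingers close. It gives the time, the measured TCP pose, the force and the opening at its end, in the units of the state.
- sense(): the state, without advancing time (a new reading comes with each control period).
- camera(name): name is "scene" or "top" or "wrist"; returns a dict with "image" (384x512x3 uint8, blue, green, red), "range_z" (384x512 float32, mm along the optical axis (not along the pixel's ray), 0 where there is no reading), "camera_matrix" (3x3 intrinsics, pixels), "xyz" and "orientation" of the camera in the world. Camera axes: x right, y down, z forward; pixel columns grow to the right and rows downward; lengths in mm; the calibration is good to about 2 mm. A picture is of the moment at which its call begins.
- hand_in(): hands the job in, once; it reports no verdict.
Trained networks look in a picture, given as the dict that the camera call returned (one of the last four; its "shot" number tells which), for a name from the list of things; names that differ only in an ending like _2 or _b are one class to them, and where a whole thing is asked for, a point or a joint stands for the part that bears it (a point fixed in the world has none). Each returns a list of dicts, best first, with "conf" (0 to 1); they miss things now and then, are a little off and sometimes report something else, mostly with a low value. They report only what shows in the picture. A call takes as long as a camera call.
- cut_out(picture, query): "pixels" (384x512 bool, what is visible of it) and "uv" ([column, row] in pixels, amid what is visible of it).
The state is a dict: "clock": time; "qpos": joint angles; "qvel": joint speeds; "joint_torque": joint torques, N m; "eef_pos": TCP position; "eef_rot": TCP orientation; "contact_force": force on the tool from outside, world axes, zero at the start; "wrist_torque": the same for the moment, N m; "gripper_width": finger opening in mm.
Only numpy, scipy, OpenCV 4.12 (cv2) and the standard library are available. Lean on these libraries where they do the work, as an engineer would, in place of code of your own. Each camera call takes 0.05 s, during which the arm holds its last target.

## Working session

There is one attempt and no reset: what is moved stays moved. The work goes in short steps, Python scripts to look and compute and a tool call to move; the robot and the scene stay as the last step left them, time stands still between calls to the robot, and variables do not carry over. Pictures are saved under pics/ and viewed, and the job is handed in when it is done.

Besides the shell and the picture viewer there is one more tool, called after "Emit:" as name([rows], argument=value, ...), one row to a line, values as JSON. play_rows: Moves the arm, as the interface text tells. Its arguments: {"type":"object","properties":{"moves":{"type":"array","items":{"type":"array"}}},"required":["moves"]}

```bash
mkdir -p pics
python3 - <<'E'
from workcell import *
import cv2,numpy as np,pickle
s=sense();print({k:np.round(s[k],3) for k in ('clock','qpos','eef_pos','eef_rot','contact_force','gripper_width')})
for n in('top','scene'):
    p=camera(n);cv2.imwrite(f'pics/{n}0.png',p['image']);pickle.dump(p,open(f'{n}0.pkl','wb'))
    print(n,np.round(p['xyz'],1),np.round(p['orientation'],4),p['camera_matrix'].round(1).tolist())
    from scipy.spatial.transform import Rotation as R
    K=p['camera_matrix'];Rm=R.from_quat(p['orientation']).as_matrix();t=np.array(p['xyz'])
    for q in('pin','strip','board','cutter','salt','tin','mug','bowl','mill','spatula'):
        for d in cut_out(p,q)[:2]:
            m=d['pixels'];v,u=np.nonzero(m&(p['range_z']>0));z=p['range_z'][v,u]
            P=(Rm@np.vstack([(u-K[0,2])/K[0,0]*z,(v-K[1,2])/K[1,1]*z,z])).T+t
            a=P[:,:2]-np.median(P[:,:2],0)
            print(q,round(d['conf'],2),np.round(d['uv']),len(u),'med',np.median(P,0).round(),'lo',np.percentile(P,1,axis=0).round(),'hi',np.percentile(P,99,axis=0).round())
            if q in('pin','strip'):
                r=cv2.minAreaRect(P[:,:2].astype(np.float32));print('  rect',np.round(r[0],1),np.round(r[1],1),round(r[2],2))
E
```

```text
{'clock': np.float64(0.0), 'qpos': array([-1.33 ,  0.088,  1.372, -0.   ,  1.684, -0.103]), 'eef_pos': array([ 185.248, -517.325,  221.307]), 'eef_rot': array([ 0.985,  0.171, -0.   , -0.001]), 'contact_force': array([ 0.748,  0.159, -0.012]), 'gripper_width': np.float64(93.704)}
top [ 423.2   15.8 1655.8] [ 0.7137 -0.6993  0.0322 -0.024 ] [[412.7, 0.0, 257.5], [0.0, 412.7, 193.1], [0.0, 0.0, 1.0]]
pin 0.65 [303. 208.] 1440 med [ 499. -185.   84.] lo [ 328. -232.   18.] hi [ 679. -146.   99.]
  rect [ 509.6 -193. ] [378.7  81.5] 5.89
strip 0.91 [241. 212.] 2280 med [470.  50.  22.] lo [301. -16.  12.] hi [645. 114.  30.]
  rect [470.4  50. ] [359.4 102.5] 8.13
board 0.76 [275. 215.] 9905 med [486. -66.  21.] lo [ 287. -350.   12.] hi [686. 252.  31.]
board 0.47 [337. 232.] 73 med [ 414. -316.   71.] lo [ 397. -332.   37.] hi [ 427. -304.   78.]
cutter 0.6 [198. 183.] 38 med [581. 246.  33.] lo [563. 206.  14.] hi [606. 255.  51.]
salt 0.55 [341. 232.] 101 med [ 411. -317.   70.] lo [ 390. -344.   20.] hi [ 430. -303.   78.]
salt 0.31 [238. 133.] 453 med [794.  82.   6.] lo [ 760. -12
[... 953 characters left out ...]
. 112.  28.]
  rect [473.2  48.3] [359.3 103.4] 7.99
board 0.74 [223. 203.] 8463 med [542. -86.  23.] lo [ 291. -349.    4.] hi [701. 253.  29.]
cutter 0.68 [315. 199.] 200 med [579. 228.  35.] lo [528. 203.  22.] hi [612. 254.  50.]
salt 0.52 [154. 182.] 138 med [ 427. -321.   62.] lo [ 400. -338.   31.] hi [ 437. -306.   77.]
mug 0.59 [385. 156.] 585 med [405. 555.  64.] lo [341. 522.   5.] hi [431. 646.  94.]
bowl 0.66 [ 85. 186.] 689 med [ 356. -556.   37.] lo [ 326. -608.    8.] hi [ 451. -498.   60.]
mill 0.56 [ 73. 203.] 719 med [ 521. -572.   76.] lo [ 363. -650.    3.] hi [ 534. -551.  164.]
spatula 0.61 [287. 257.] 858 med [802.  63.   8.] lo [ 764. -133.    2.] hi [827. 140.  25.]
```

View pics/top0.png

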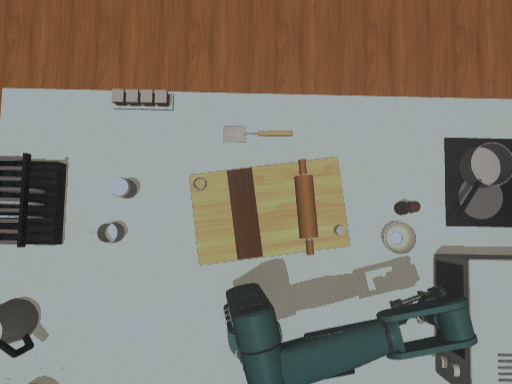

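View pics/scene0.png

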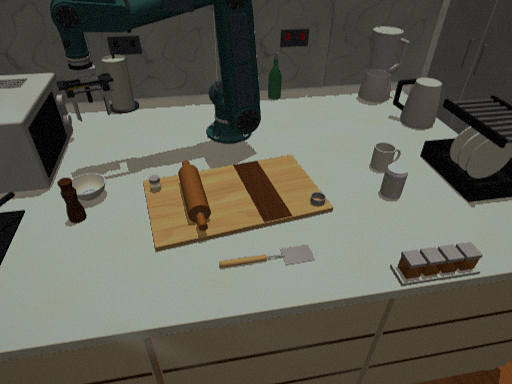

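```bash
cat > h.py <<'E'
from workcell import *
import cv2,numpy as np,pickle
from scipy.spatial.transform import Rotation as R
def cloud(p,m=None):
    K=p['camera_matrix'];Rm=R.from_quat(p['orientation']).as_matrix();t=np.array(p['xyz'])
    g=p['range_z']>0
    if m is not None:g&=m
    v,u=np.nonzero(g);z=p['range_z'][v,u]
    return (Rm@np.vstack([(u-K[0,2])/K[0,0]*z,(v-K[1,2])/K[1,1]*z,z])).T+t
C=np.array([471.,50.]);A=np.radians(8.05)  # strip centre (board yaw; x axis (cosA,sinA))
ex=np.array([np.cos(A),np.sin(A)]);ey=np.array([-ex[1],ex[0]])
def loc(P): return np.c_[(P[:,:2]-C)@ex,(P[:,:2]-C)@ey,P[:,2]]
def pinfit(p):
    # crown points: fit cylinder r=36 axis z=56 to points above 60
    P=loc(cloud(p));s=(P[:,2]>60)&(P[:,2]<100)&(abs(P[:,0])<230)&(P[:,1]>-330)&(P[:,1]<120)
    P=P[s]; 
    return P
from scipy.optimize import least_squares
def fit(P,y0):
    P=P[(abs(P[:,1]-y0)<45)&(P[:,2]>66)]
    P=P[(abs(P[:,0]-np.median(P[:,0]))<115)]
    f=lambda q:np.hypot(P[:,1]-q[0]-q[1]*P[:,0],P[:,2]-q[2])-36
    r=least_squares(f,[y0,0,56],loss='soft_l1',f_scale=2)
    xr=np.percentile(P[:,0],[1,50,99])
    return r.x,xr,len(P),np.sqrt(np.mean(r.fun**2))
E
python3 - <<'E'
from h import *
for n in('top','scene'):
    p=pickle.load(open(n+'0.pkl','rb'));P=pinfit(p)
    r,xr,k,e=fit(P,-240);print(n,r.round(3),np.degrees(np.arctan(r[1])).round(2),xr.round(),k,e.round(2))
    Q=P[(abs(P[:,1]+240)<45)];print(np.percentile(Q[:,0],[0,1,5,50,95,99,100]).round())
    B=Q[Q[:,2]>75];print('barrel x',np.percentile(B[:,0],[0,1,50,99,100]).round())
E
```

```text
top [-2.4128e+02 -4.0000e-02  5.6912e+01] -2.29 [-118.   -7.  107.] 1067 2.86
[-186. -179. -150.   -5.  143.  174.  182.]
barrel x [-177. -121.   -4.  116.  162.]
scene [-2.42134e+02 -3.90000e-02  5.88820e+01] -2.25 [-75.  51. 146.] 904 6.57
[-190. -177. -113.   42.  164.  182.  186.]
barrel x [-164. -120.   23.  137.  179.]
```

Run:
```python
from h import *
from scipy.spatial.transform import Rotation as R
T0=np.array([185.385,-517.833,222.506]);s=sense();R0=R.from_quat(s['eef_rot'])
print(R0.as_matrix().round(3))
m=-0.040; pinc=C+ex*-2+ey*(-241.5+m*-2)
d=ex+m*ey;d/=np.linalg.norm(d);n=np.array([-d[1],d[0]])
yaw=np.degrees(np.arctan2(d[1],d[0]));print('pin',pinc.round(1),yaw.round(2))
tgt=np.r_[pinc-n*75,150.]
Rt=R.from_matrix(np.c_[np.r_[n,0],np.r_[d,0],[0,0,-1]])
print(tgt.round(1),'shift mm',R0.inv().apply(tgt-T0).round(1),'turn',(R0.inv()*Rt).as_rotvec().round(4))
```

```text
[[ 0.941  0.337  0.   ]
 [ 0.337 -0.941 -0.   ]
 [-0.     0.    -1.   ]]
pin [ 502.8 -189.3] 5.76
[ 510.4 -263.9  150. ] shift mm [ 391.5 -129.5   72.5] turn [ 1.0000e-04  1.0000e-04 -1.3275e+00]
```

Emit:
play_rows([
  [1,[0.026,-0.0086,0],[0,0,-0.088]],
  [1,[0.052,-0.0172,0],[0,0,-0.177]],
  [1,[0.078,-0.026,0],[0,0,-0.265]],
  [1,[0.104,-0.0345,0],[0,0,-0.354]],
  [1,[0.13,-0.043,0],[0,0,-0.442]],
  [1,[0.157,-0.052,0],[0,0,-0.531]],
  [1,[0.183,-0.0605,0],[0,0,-0.62]],
  [1,[0.209,-0.069,0],[0,0,-0.708]],
  [1,[0.235,-0.078,0.01],[0,0,-0.796]],
  [1,[0.261,-0.0865,0.02],[0,0,-0.885]],
  [1,[0.287,-0.095,0.03],[0,0,-0.973]],
  [1,[0.313,-0.1035,0.04],[0,0,-1.062]],
  [1,[0.34,-0.112,0.05],[0,0,-1.15]],
  [1,[0.365,-0.121,0.06],[0,0,-1.239]],
  [1,[0.3915,-0.1295,0.0725],[0,0,-1.3275]],
  [1,[0.3915,-0.1295,0.0725],[0,0,-1.3275]],
  [1,[0.3915,-0.1295,0.0725],[0,0,-1.3275]],
  [1,[0.3915,-0.1295,0.0725],[0,0,-1.3275]],
])

```text
clock: 2.6
eef_pos: [510.1, -264.3, 150.2]
eef_rot: [0.671, 0.742, -0.0, 0.0]
contact_force: [-0.1, 0.4, 0.8]
gripper_width: 94.0
```

Run:
```python
from h import *
s=sense();print({k:np.round(s[k],3) for k in ('clock','qpos','eef_pos','contact_force')},R.from_quat(s['eef_rot']).as_matrix().round(3).tolist())
for n in('scene','wrist'):
    p=camera(n);cv2.imwrite(f'pics/{n}1.png',p['image'])
    P=pinfit(p);P=P[abs(P[:,1]+240)<45]
    try:
        r,xr,k,e=fit(P,-240);print(n,r.round(3),xr.round(),k,e.round(2))
    except Exception as x:print(x)
```

```text
{'clock': np.float64(2.6), 'qpos': array([-5.760e-01,  1.660e-01,  1.427e+00, -1.000e-03,  1.549e+00,
       -6.760e-01]), 'eef_pos': array([ 510.135, -264.275,  150.203]), 'contact_force': array([-0.142,  0.405,  0.826])} [[-0.1, 0.995, -0.0], [0.995, 0.1, -0.001], [-0.001, -0.0, -1.0]]
scene [-2.4216e+02 -4.0000e-02  5.8950e+01] [-75.  49. 147.] 899 6.52
wrist [-2.42002e+02 -4.10000e-02  5.48200e+01] [-113.   -0.  113.] 28098 0.57
```

```bash
python3 -c "
import cv2,numpy as np
cv2.imwrite('pics/c1.png',np.hstack([cv2.resize(cv2.imread('pics/%s1.png'%n),(400,300)) for n in('scene','wrist')]))"
```

```text
(no output)
```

View pics/c1.png

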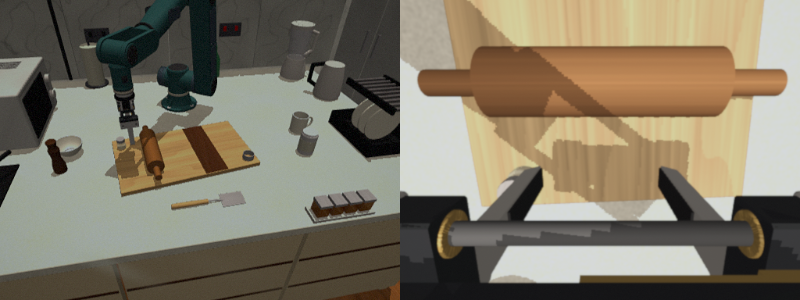

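Emit:
play_rows([
  [1,[0.003,0,0.01],[0,0,0]],
  [1,[0.006,0,0.02],[0,0,0]],
  [1,[0.009,0,0.03],[0,0,0]],
  [1,[0.012,0,0.04],[0,0,0]],
  [1,[0.015,0,0.05],[0,0,0]],
  [1,[0.015,0,0.058],[0,0,0]],
  [1,[0.015,0,0.062],[0,0,0]],
  [1,[0.015,0,0.062],[0,0,0]],
  [1,[0.019,0,0.062],[0,0,0]],
  [1,[0.023,0,0.062],[0,0,0]],
  [1,[0.026,0,0.062],[0,0,0]],
  [1,[0.028,0,0.062],[0,0,0]],
  [1,[0.03,0,0.062],[0,0,0]],
  [1,[0.032,0,0.062],[0,0,0]],
  [1,[0.034,0,0.062],[0,0,0]],
  [1,[0.036,0,0.062],[0,0,0]],
  [1,[0.038,0,0.062],[0,0,0]],
  [1,[0.04,0,0.062],[0,0,0]],
  [1,[0.042,0,0.062],[0,0,0]],
  [1,[0.044,0,0.062],[0,0,0]],
])

```text
clock: 4.37
eef_pos: [505.9, -220.0, 87.9]
eef_rot: [0.671, 0.742, -0.0, -0.0]
contact_force: [0.7, -0.2, -0.7]
gripper_width: 93.9
```

```bash
cat > look.py <<'E'
from h import *
import sys
s=sense();e=s['eef_pos'];l=loc(np.array([e]))[0]
print('t',round(float(s['clock']),2),'tcp',np.round(e,1),'local',l.round(1),'F',np.round(s['contact_force'],1))
p=camera('wrist');cv2.imwrite(f'pics/w{sys.argv[1]}.png',p['image'])
K=p['camera_matrix']
P=pinfit(p);y0=l[1]+float(sys.argv[2]) if len(sys.argv)>2 else l[1]+41
r,xr,k,er=fit(P[P[:,1]>l[1]+12],y0)
Q=P[(abs(P[:,1]-r[0]-r[1]*P[:,0])<40)&(P[:,2]>76)]
print('pin y0,slope,z',r.round(3),'x',np.percentile(Q[:,0],[1,50,99]).round(),'rms',er.round(2),'offset',(r[0]+r[1]*l[0]-l[1]).round(1))
E
python3 look.py 2
```

```text
t 4.37 tcp [ 505.9 -220.    87.9] local [  -3.3 -272.2   87.9] F [ 0.7 -0.2 -0.7]
pin y0,slope,z [-2.30462e+02 -4.10000e-02  5.47900e+01] x [-117.    1.  118.] rms 0.53 offset 41.9
```

View pics/w2.png

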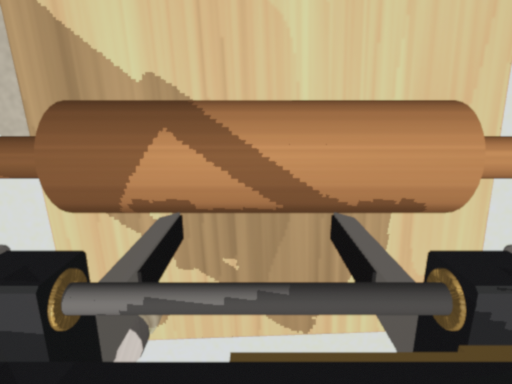

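Emit:
play_rows([
  [1,[0.003,0,0],[0,0,-0.001]],
  [1,[0.007,0,0],[0,0,-0.002]],
  [1,[0.011,0,0],[0,0,-0.003]],
  [1,[0.015,0,0],[0,0,-0.004]],
  [1,[0.019,0,0],[0,0,-0.005]],
  [1,[0.023,0,0],[0,0,-0.006]],
  [1,[0.027,0,0],[0,0,-0.007]],
  [1,[0.031,0,0],[0,0,-0.008]],
  [1,[0.035,0,0],[0,0,-0.009]],
  [1,[0.039,0,0],[0,0,-0.01]],
  [1,[0.043,0,0],[0,0,-0.011]],
  [1,[0.047,0,0],[0,0,-0.012]],
  [1,[0.051,0,0],[0,0,-0.013]],
  [1,[0.055,0,0],[0,0,-0.014]],
  [1,[0.059,0,0],[0,0,-0.015]],
  [1,[0.063,0,0],[0,0,-0.016]],
  [1,[0.067,0,0],[0,0,-0.017]],
  [1,[0.071,0,0],[0,0,-0.018]],
  [1,[0.074,0,0],[0,0,-0.019]],
  [1,[0.076,0,0],[0,0,-0.02]],
])

```text
clock: 6.08
eef_pos: [498.2, -144.0, 87.9]
eef_rot: [0.663, 0.749, 0.0, -0.0]
contact_force: [-0.2, -0.0, 0.8]
gripper_width: 94.3
```

```bash
python3 look.py 3
```

```text
t 6.08 tcp [ 498.2 -144.    87.9] local [  -0.2 -195.9   87.9] F [-0.2 -0.   0.8]
pin y0,slope,z [-1.51199e+02 -4.10000e-02  5.47950e+01] x [-114.    3.  121.] rms 0.54 offset 44.7
```

View pics/w3.png

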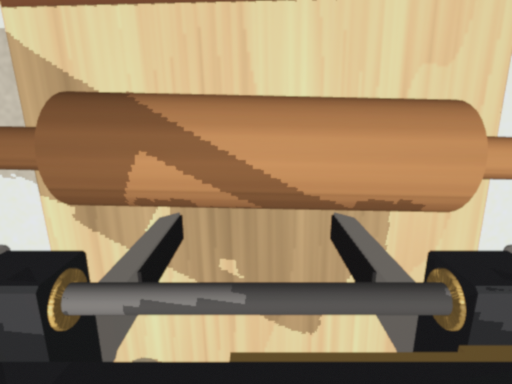

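Emit:
play_rows([
  [1,[0.003,0,0],[0,0,0.002]],
  [1,[0.007,0,0],[0,0,0.005]],
  [1,[0.011,0,0],[0,0,0.008]],
  [1,[0.015,0,0],[0,0,0.011]],
  [1,[0.019,0,0],[0,0,0.014]],
  [1,[0.023,0,0],[0,0,0.017]],
  [1,[0.027,0,0],[0,0,0.02]],
  [1,[0.031,0,0],[0,0,0.02]],
  [1,[0.035,0,0],[0,0,0.02]],
  [1,[0.039,0,0],[0,0,0.02]],
  [1,[0.043,0,0],[0,0,0.02]],
  [1,[0.047,0,0],[0,0,0.02]],
  [1,[0.051,0,0],[0,0,0.02]],
  [1,[0.055,0,0],[0,0,0.02]],
  [1,[0.059,0,0],[0,0,0.02]],
  [1,[0.063,0,0],[0,0,0.02]],
  [1,[0.067,0,0],[0,0,0.02]],
  [1,[0.071,0,0],[0,0,0.02]],
  [1,[0.074,0,0],[0,0,0.02]],
  [1,[0.076,0,0],[0,0,0.02]],
])

```text
clock: 7.8
eef_pos: [489.0, -68.6, 87.9]
eef_rot: [0.671, 0.742, -0.0, -0.0]
contact_force: [0.7, -0.6, 0.2]
gripper_width: 94.0
```

```bash
python3 look.py 4
```

```text
t 7.8 tcp [489.  -68.6  87.9] local [   1.2 -120.    87.9] F [ 0.7 -0.6  0.2]
pin y0,slope,z [-7.6073e+01 -4.1000e-02  5.4793e+01] x [-111.    7.  124.] rms 0.54 offset 43.8
```

Emit:
play_rows([
  [1,[0.003,0,0],[0,0,0]],
  [1,[0.007,0,0],[0,0,0]],
  [1,[0.011,0,0],[0,0,0]],
  [1,[0.015,0,0],[0,0,0]],
  [1,[0.019,0,0],[0,0,0]],
  [1,[0.023,0,0],[0,0,0]],
  [1,[0.027,0,0],[0,0,0]],
  [1,[0.031,0,0],[0,0,0]],
  [1,[0.035,0,0],[0,0,0]],
  [1,[0.039,0,0],[0,0,0]],
  [1,[0.042,0,0],[0,0,0]],
  [1,[0.045,0,0],[0,0,0]],
  [1,[0.048,0,0],[0,0,0]],
  [1,[0.05,0,0],[0,0,0]],
  [1,[0.052,0,0],[0,0,0]],
  [1,[0.054,0,0],[0,0,0]],
  [1,[0.056,0,0],[0,0,0]],
])

```text
clock: 9.27
eef_pos: [483.7, -13.4, 88.1]
eef_rot: [0.671, 0.742, -0.0, 0.0]
contact_force: [0.7, -1.0, 0.7]
gripper_width: 94.1
```

```bash
python3 look.py 5
```

```text
t 9.27 tcp [483.7 -13.4  88.1] local [  3.7 -64.6  88.1] F [ 0.7 -1.   0.7]
pin y0,slope,z [-2.2725e+01 -4.1000e-02  5.4799e+01] x [-109.    9.  126.] rms 0.54 offset 41.7
```

View pics/w5.png

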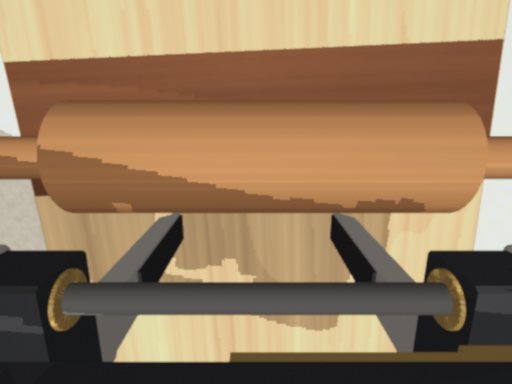

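Emit:
play_rows([
  [1,[0.002,0,0],[0,0,0]],
  [1,[0.004,0,0],[0,0,0]],
  [1,[0.006,0,0],[0,0,0]],
  [1,[0.008,0,0],[0,0,0]],
  [1,[0.01,0,0],[0,0,0]],
  [1,[0.012,0,0],[0,0,0]],
  [1,[0.014,0,0],[0,0,0]],
  [1,[0.016,0,0],[0,0,0]],
  [1,[0.018,0,0],[0,0,0]],
  [1,[0.019,0,0],[0,0,0]],
  [1,[0.02,0,0],[0,0,0]],
  [1,[0.021,0,0],[0,0,0]],
  [1,[0.022,0,0],[0,0,0]],
  [1,[0.022,0,0],[0,0,0]],
  [1,[0.02,0,0],[0,0,0]],
  [1,[0.015,0,0],[0,0,0]],
  [1,[0.005,0,0],[0,0,0]],
  [1,[-0.01,0,0],[0,0,0]],
  [1,[-0.02,0,-0.01],[0,0,0]],
  [1,[-0.02,0,-0.02],[0,0,0]],
])

```text
clock: 10.98
eef_pos: [485.3, -35.4, 108.2]
eef_rot: [0.672, 0.741, -0.001, -0.0]
contact_force: [0.0, -0.1, -0.2]
gripper_width: 93.8
```

```bash
python3 look.py 6 75
```

```text
t 10.98 tcp [485.3 -35.4 108.2] local [  2.2 -86.6 108.2] F [ 0.  -0.1 -0.2]
pin y0,slope,z [ 8.7000e-02 -4.1000e-02  5.4828e+01] x [-108.   10.  127.] rms 0.56 offset 86.6
```

View pics/w6.png

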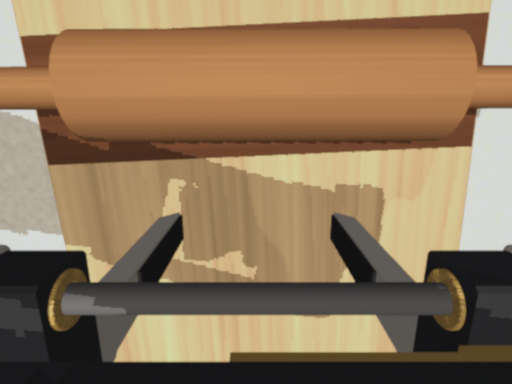

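Emit:
play_rows([
  [1,[0,0,-0.02],[0,0,0]],
  [1,[-0.01,0,-0.05],[0,0,0]],
  [1,[-0.03,0,-0.08],[0,0,0]],
  [1,[-0.06,0,-0.11],[0,0,0]],
  [1,[-0.09,0,-0.13],[0,0,0]],
  [1,[-0.12,0,-0.14],[0,0,0]],
  [1,[-0.14,0,-0.14],[0,0,0]],
  [1,[-0.14,0,-0.14],[0,0,0]],
  [1,[-0.14,0,-0.14],[0,0,0]],
])

```text
clock: 11.78
eef_pos: [499.7, -173.0, 248.6]
eef_rot: [0.671, 0.741, 0.0, 0.0]
contact_force: [-0.1, -0.2, -0.5]
gripper_width: 93.9
```

Run:
```python
from h import *
for n in('top','wrist','scene'):
    p=camera(n);cv2.imwrite(f'pics/{n}7.png',p['image'])
    P=pinfit(p)
    try:
        r,xr,k,e=fit(P,0);print(n,r.round(3),xr.round(),k,e.round(2))
    except Exception as x:print(x)
    if n!='wrist':
      a=pickle.load(open(n+'0.pkl','rb'))
      for q in('strip','cutter','salt','tin','mug','bowl','mill','spatula'):
        for d in cut_out(p,q)[:1]:print(q,round(d['conf'],2),np.round(d['uv']),np.median(cloud(p,d['pixels']),0).round())
    else:
      for d in cut_out(p,'strip')[:1]:
        L=loc(cloud(p,d['pixels']));L=L[L[:,2]<30]
        for x0 in(-80,0,80):
          y=L[abs(L[:,0]-x0)<5,1]; print('strip y at',x0,np.percentile(y,[1,99]).round(1))
```

```text
top [ 8.1900e-01 -3.8000e-02  5.6898e+01] [-109.    4.  117.] 1080 2.95
strip 0.65 [253. 211.] [486.  34.  21.]
cutter 0.63 [195. 180.] [591. 245.  37.]
salt 0.56 [342. 232.] [ 410. -320.   71.]
tin 0.88 [123. 189.] [557. 504. 107.]
mug 0.88 [114. 231.] [388. 577.  38.]
bowl 0.92 [400. 236.] [ 387. -570.   24.]
mill 0.68 [403. 208.] [ 504. -562.   96.]
spatula 0.56 [239. 132.] [794.  74.   5.]
index -1 is out of bounds for axis 0 with size 0
strip y at -80 [-50.6 -24.3]
strip y at 0 [-51.7 -27.4]
strip y at 80 [-50.7 -30.6]
scene [-2.0600e-01 -3.6000e-02  5.9121e+01] [-67.  56. 154.] 808 6.45
strip 0.82 [258. 202.] [554.  22.  24.]
cutter 0.57 [317. 198.] [587. 230.  36.]
salt 0.68 [154. 184.] [ 427. -321.   55.]
tin 0.91 [393. 176.] [584. 502.  75.]
mug 0.82 [383. 154.] [407. 554.  64.]
bowl 0.7 [ 87. 187.] [ 356. -556.   37.]
mill 0.76 [ 74. 202.] [ 522. -570.   86.]
spatula 0.71 [314. 198.] [582. 230.  36.]
  return _methods._mean(a, axis=axis, dtype=dtype,
  ret = ret.dtype.type(ret / rcount)
```

View pics/top7.png

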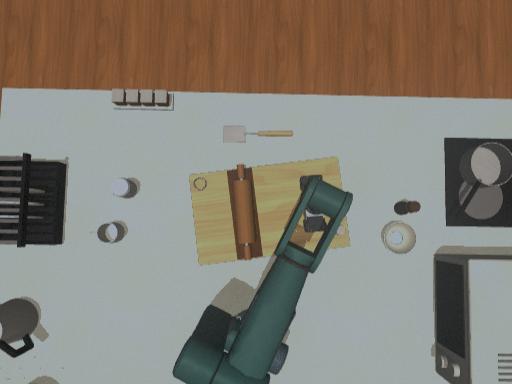

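The top view shows the pin at about (243,212), lying over the dark strip. The other things are where they started, and the arm is clear of everything.

```bash
python3 -c "
from workcell import *
print(hand_in())"
```

```text
the job is handed in; nothing more can be done
None
```

The rolling pin now lies on the dark strip, and I have handed the job in. I pushed it from behind with both open fingertips, about 15 mm above its axis, and rolled it about 241 mm. I slowed for the last stretch, then backed the arm away.

**Pin position:** The top, wrist and scene cameras put the pin's axis within about 1 mm of the strip's centre line. Its middle is about 10 mm along from the strip's middle. The pin is about 2.3° off parallel, the same as at the start: my attempt to square it up on the way had no effect. It is within the 7° allowed, and the barrel lies wholly over the strip.

**Other things:** The top camera shows the other things in place, within the networks' noise (about 10 mm on the cutter). In the scene camera, the spatula search returned the cutter's spot instead. The tin wasn't found there in the first picture, so I had nothing to compare it with.

**Checks that failed or disagreed:**
- The last wrist picture did not show enough of the pin for a fit. It did show the strip's near edge 51 mm from the assumed centre line, against 50 expected.
- The axis height came out between 55 and 59 mm depending on the camera, against 56 mm nominal. I put that down to calibration error and the poorer scene-camera fit.

The job took about 12 s of robot time, and the tool force read about 1 N or less after every move.

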